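Open the bottle carton and stock its empty compartment

TASK

First swing both top flaps of the cardboard carton outward until they lean well back past upright. Then stand the yellow-capped reagent bottle from the bench upright on the floor of the compartment that turns out to be empty, lowering it gently rather than dropping it. Leave the jar in the carton and the other things on the bench as they are, and leave the flaps open.

Things in the scene. Friction and masses are not known exactly. Their poses are not given: they have to be found in the camera images.
- carton: Cardboard carton that stands fast, 88 (x) by 172 (y) mm outside, rim 90 mm above the bench, board 4 mm. Origin: centre of its underside, z up. A partition at y = 0 (top 66 mm above the bench) makes two compartments, each 80 by 80 mm inside, centred at x = 0, y = +42 and -42 mm, floor 4 mm above the bench. Folded end flaps hang outside the front and back walls, 12 mm thick there.
- flap_left (a joint): Top flap on the carton's +y side, 84 mm long (along x), 54 mm from crease to free edge, 4 mm thick. Angle about its crease, rad: 0 = lying flat over the compartment, 1.57 = upright, 2.9 = stop, folded far outward. It starts ajar at 0.5 to 0.9 rad. It swings with light friction (under 1 N at the free edge) and stays where it is left; its board is smooth and slides on a finger.
- flap_right (a joint): The same flap, mirrored, on the carton's -y side. Between the free edges of the two ajar flaps there is a gap of at least 70 mm over the partition, where shut fingers can go in and push a flap outward from its inner face. Dip the fingers only 15 to 25 mm below the free edge, or the upright flap meets the gripper behind them.
- flap_left_hinge (a point): Middle of the left flap's crease, fixed on the carton at x = 0, y = +84 mm, 92 mm above the bench; the axes are the carton's.
- flap_right_hinge (a point): Middle of the right flap's crease, at x = 0, y = -84 mm, 92 mm above the bench; the axes are the carton's.
- flap_left_edge (a point): Middle of the left flap's free edge; moves with the flap.
- flap_right_edge (a point): Middle of the right flap's free edge; moves with the flap.
- pad: Thin cardboard cushion pad, 70 by 70 by 5 mm, fixed on the floor at the centre of the empty compartment (either one), half hidden from above by the flap at first. Origin: centre of its underside, 4 mm above the bench.
- jar: Small violet specimen jar with a white lid, 48 mm in diameter, 57 mm high, standing in the middle of the occupied compartment. Origin: centre of its underside.
- bottle: White reagent bottle with a yellow cap, 60 mm in diameter, 118 mm high, standing on the bench right of the carton. Its shoulder narrows to the neck at 99 mm; the cap, 34 mm in diameter, spans 99 to 118 mm. Origin: centre of its underside; z up. 0.2 to 0.4 kg. Standing on the pad, its cap is above the carton's rim.
- timer: Small white kitchen timer, 62 by 62 by 22 mm, lying loose between carton and bottle; a bystander. Origin: centre of its underside.
- pliers: Pliers with blue handles, 165 mm long, 16 mm high, lying loose behind; a bystander. Origin: centre of its underside.
- screwdriver: Screwdriver with a red handle, 200 mm long, 27 mm high, lying loose near the front edge; a bystander. Origin: centre of its underside.
Not all that is in view belongs to the job. What is shaped like the bottle but blue is not meant.

How it is judged:
By the outcome, as a careful person would: the job done as asked, in the order asked, and still so for the second after the job is handed in, with the robot touching nothing.
It also fails if it takes over 64 s, if anything falls off the work surface, if the arm or the gripper's body presses on something with over 40 N, if the wrist force passes 120 N, or if a joint passes its speed limit or range.

ROBOT

A 7-joint arm with a two-finger parallel gripper is mounted at the origin on a cart in front of the work surface, level with it; the furniture and walls round the work are solid. World frame = base frame: x ahead of the robot, y to its left, z up, the work surface at z = 0. Lengths are in m, angles in degrees, forces in N, time in s.
With the tool pointing down it reaches from about 0.425 to 0.975 m from the base axis. Payload 16.7 kg.
Tool frame: the origin (TCP) lies at the very end of the fingers, on their centre line; the grasp point (between the pads) lies 19 mm behind it (hold_point_z is the distance from the TCP to the grasp point, in m); z points along the fingers, y is the line along which they close (so a half turn about z gives the same grasp; the last joint's range is limited). The gripper opens to 85 mm and grips with 20 to 120 N. Pads are 22 mm wide; open, the fingers measure 114 mm over their backs; the gripper's body (76 mm by 85 mm) begins 54 mm behind the grasp point. The pads swing forward as they close: fully open they stand 13 mm farther back than shut.
Start: joints at [-81.79, 24.414, 4.234, 92.017, -1.954, 63.644, -3.845], TCP at [0.195, 0.646, 0.231] pointing down, gripper open.
Joint ranges: [-163.25, 163.25], [-28.42, 122.38], [-70.27, 78.77], [12.13, 141.07], [-58.53, 238.53], [9.26, 117.41], [-156.51, 156.51]. Speed limits (degrees/s): [108.29, 108.29, 136.94, 136.94, 172.46, 172.46, 172.46].

INTERFACE

Orientations are given as a 3x3 rotation matrix whose columns are the frame's x, y, z axes.
In Python, from cell import goto, move_l, goto_joints, gripper_open, grasp, hold, inverse_kinematics, camera, Unreachable, job_done, current_t, current_joint_pos, current_qd, current_joint_torque, current_position, current_orientation, current_contact_force, current_moment, current_width, current_finger_force, hold_point_z gives the robot as it stands. Calls block until the motion is done:
- goto(position, orientation): joint-space move of the TCP to a pose.
- move_l(position, ori=None, max_speed=0.15, contact_N=None): straight line of the TCP; ori=None keeps the orientation; max_speed is the mean speed in m/s. With contact_N (N) it stops when the force on the tool has changed by that much, and returns True; else False.
- goto_joints(angles): joint-space move.
- gripper_open() and grasp(effort=None): open the fingers fully, or close them until they stop; effort is the grip in N (None keeps the last).
- hold(seconds).
- inverse_kinematics(position, orientation): joint angles nearest the present ones, or None.
- camera(name): name is "scene" or "top" or "wrist"; returns a dict with "img" (480x640x3 uint8, red, green, blue), "intrinsics" (3x3 intrinsics, pixels), "xyz" and "attitude" of the camera in the world. Camera axes: x right, y up, looking along -z (the intrinsics and any distortion apply to the point x, -y, -z); pixel columns grow to the right and rows downward; lengths in m; the calibration is good to about 2 mm. The wrist camera is an equidistant fisheye: a pixel r from the principal point sees the ray r / f radians off the axis. A picture is of the moment at which its call begins. There is no depth.
A pose or a line that the arm cannot do raises Unreachable and nothing moves.
- job_done(): hands the job in; it is judged then, once.
Readings, each from a call of its own:
- current_t(): time.
- current_joint_pos(): joint angles.
- current_qd(): joint speeds.
- current_joint_torque(): joint torques, N m.
- current_position(): TCP position.
- current_orientation(): TCP orientation.
- current_contact_force(): force on the tool from outside, world axes, zero at the start.
- current_moment(): the same for the moment, N m.
- current_width(): finger opening in m.
- current_finger_force(): force on a finger pad.
Only numpy, scipy, OpenCV 4.12 (cv2) and the standard library are available. Lean on these libraries where they do the work, as an engineer would, in place of code of your own. Each camera call takes 0.05 s, during which the arm holds its last target. There are 200 camera calls.

## Working session

There is one attempt and no reset: what is moved stays moved. The work goes in short steps, each a Python script; the robot and the scene stay as the last script left them, time stands still between calls to the robot, and variables do not carry over. Pictures are saved under pics/ and viewed, at most 10 in all, crops included, and the job is handed in when it is done.

```bash
ls; mkdir -p pics
python3 - <<'E'
from cell import *
import cv2, json
for n in("scene","top"):
    c=camera(n); cv2.imwrite(f"pics/{n}0.png",c["img"][:,:,::-1]); print(n,c["intrinsics"],c["xyz"],c["attitude"],[k for k in c])
print(hold_point_z, current_t(), current_orientation())
E
```

```text
pics
scene [[570.05283981   0.         322.67529896]
 [  0.         570.05283981 246.95169718]
 [  0.           0.           1.        ]] [-0.03737259  0.57450471  0.64751993] [[-0.70841298  0.38282105 -0.59295793]
 [-0.70564769 -0.40150479  0.58382809]
 [-0.01457377  0.83201079  0.55456799]] ['img', 'intrinsics', 'xyz', 'attitude']
top [[454.42562572   0.         312.096284  ]
 [  0.         454.42562572 243.19324401]
 [  0.           0.           1.        ]] [4.41834271e-01 6.55334302e-04 9.31249683e-01] [[ 0.00824759  0.99230706 -0.12352603]
 [-0.9998772   0.00982979  0.01220472]
 [ 0.01332506  0.1234102   0.99226628]] ['img', 'intrinsics', 'xyz', 'attitude']
0.0187 0.1 [[-9.57441024e-01  2.88628854e-01 -2.66081697e-04]
 [ 2.88628964e-01  9.57440309e-01 -1.17324910e-03]
 [-8.38762019e-05 -1.20011571e-03 -9.99999276e-01]]
```

View pics/scene0.png

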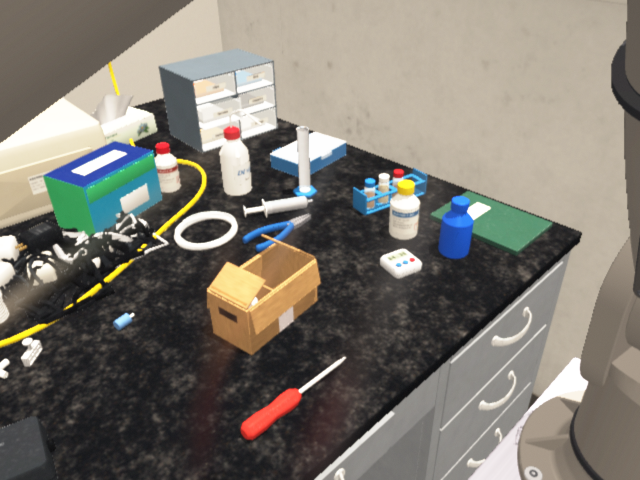

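View pics/top0.png

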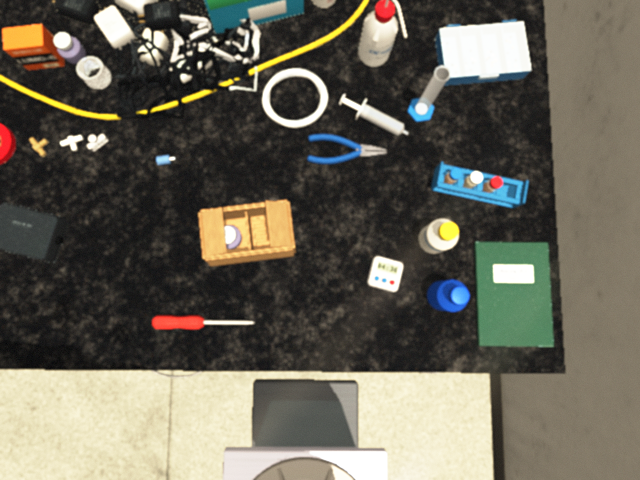

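Top view: the carton is near (247,232), and the jar is visible at (232,236) in the left (+y) compartment, so the right one looks empty. The yellow-capped bottle has its cap at (449,231), with the blue decoy at (450,295) and the timer at (385,274). I'll enlarge the crops.

Run:
```python
import cv2,numpy as np
a=cv2.imread("pics/top0.png")
c=cv2.resize(a[190:280,190:310],None,fx=6.5,fy=6.5,interpolation=cv2.INTER_CUBIC)
cv2.imwrite("pics/c1.png",c)
b=cv2.resize(a[205:265,405:475],None,fx=6,fy=6,interpolation=cv2.INTER_CUBIC)
s=cv2.imread("pics/scene0.png")
d=cv2.resize(s[175:245,380:430],None,fx=5.14,fy=5.14,interpolation=cv2.INTER_CUBIC)
cv2.imwrite("pics/c2.png",np.hstack([b,d[:360]]))
```

```text
(no output)
```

View pics/c1.png

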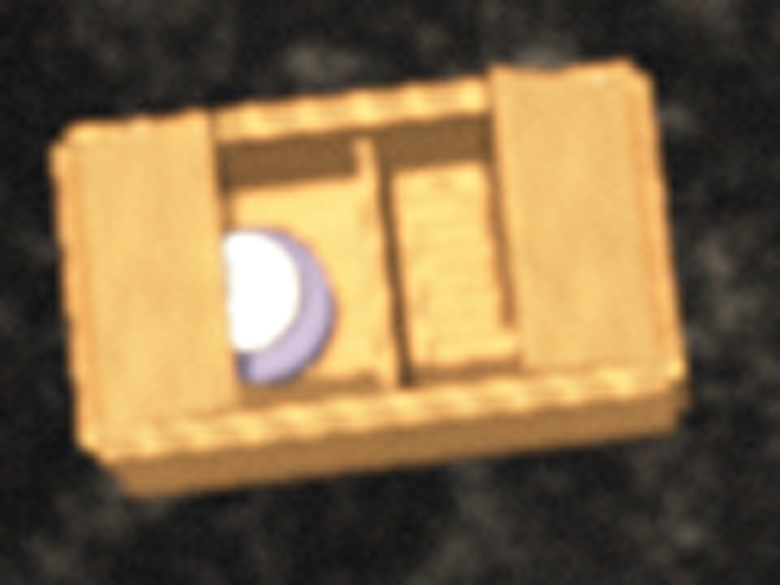

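View pics/c2.png

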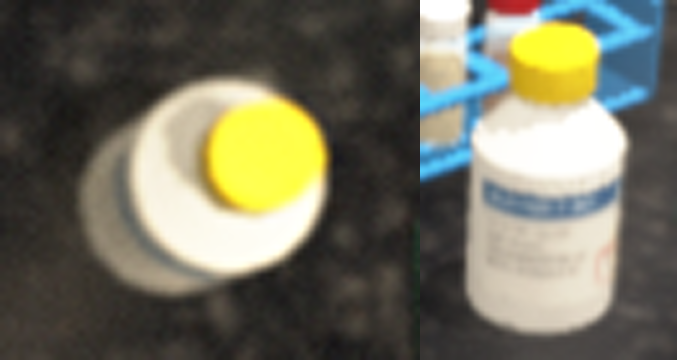

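The carton crop shows the partition at (365,140)-(395,385), the left crease at about (60,140)-(85,445) and the right crease at about (640,70)-(685,372). The right compartment is empty with the pad visible, and the jar is on the left. In the bottle crop the cap centre is (267,155) and the base arc centre is about (168,207).

```bash
cat > h.py <<'E'
import numpy as np, cv2
from cell import *
TOP=dict(K=np.array([[454.42562572,0,312.096284],[0,454.42562572,243.19324401],[0,0,1]]),p=np.array([4.41834271e-01,6.55334302e-04,9.31249683e-01]),
 R=np.array([[0.00824759,0.99230706,-0.12352603],[-0.9998772,0.00982979,0.01220472],[0.01332506,0.1234102,0.99226628]]))
SC=dict(K=np.array([[570.05283981,0,322.67529896],[0,570.05283981,246.95169718],[0,0,1]]),p=np.array([-0.03737259,0.57450471,0.64751993]),
 R=np.array([[-0.70841298,0.38282105,-0.59295793],[-0.70564769,-0.40150479,0.58382809],[-0.01457377,0.83201079,0.55456799]]))
def px2w(C,u,v,z):
    d=np.linalg.solve(C['K'],[u,v,1]); d=C['R']@(d*[1,-1,-1])
    return C['p']+d*(z-C['p'][2])/d[2]
def w2px(C,P):
    q=C['R'].T@(np.asarray(P)-C['p']); q=C['K']@(q*[1,-1,-1]); return q[:2]/q[2]
def down(a): # tool down, closing axis (y) at angle a (deg) from world x
    a=np.radians(a); y=np.array([np.cos(a),np.sin(a),0]); z=np.array([0,0,-1.]); return np.column_stack([np.cross(y,z),y,z])
E
python3 - <<'E'
from h import *
f=lambda x,y,z:px2w(TOP,190+x/6.5-.42,190+y/6.5-.42,z)
cs=[f(60,140,.092),f(85,445,.092),f(640,70,.092),f(685,372,.092)]
for c in cs+[f(365,140,.066),f(395,385,.066)]: print(c)
L=(cs[0]+cs[1])/2;R=(cs[2]+cs[3])/2; print("centre",(L+R)/2,"len",np.linalg.norm(L-R),"yaw",np.degrees(np.arctan2(*( (L-R)[[1,0]])))-90)
print("part",(f(365,140,.066)+f(395,385,.066))/2)
g=lambda x,y,z:px2w(TOP,405+x/6-.42,205+y/6-.42,z)
print("cap",g(267,155,.118),"shoulder",g(228,177,.085),"base",g(168,207,0))
h=lambda x,y,z:px2w(SC,380+x/5.14-.4,175+y/5.14-.4,z)
print("cap scene",h(554-420,55,.118),"base",h(540-420,300,0))
for n,p in dict(c=(.5,-.2,.2),b=(.45,-.3,.15)).items(): pass
E
```

```text
[0.60469622 0.20284211 0.092     ]
[0.5166619  0.19232907 0.092     ]
[0.62711218 0.03627483 0.092     ]
[0.53922149 0.02211646 0.092     ]
[0.61072383 0.11874968 0.066     ]
[0.53755262 0.10801731 0.066     ]
centre [0.57192295 0.11339062 0.092     ] len 0.1698848836500474 yaw 7.606606176366228
part [0.57413822 0.1133835  0.066     ]
cap [ 0.56894367 -0.25810277  0.118     ] shoulder [ 0.56696897 -0.25607138  0.085     ] base [ 0.56884143 -0.26074019  0.        ]
cap scene [ 0.56534357 -0.25372825  0.118     ] base [ 0.56955901 -0.26240937  0.        ]
```

```bash
cat >> h.py <<'E'
YAW=7.7; C0=np.array([.573,.1134,0]); c,s=np.cos(np.radians(YAW)),np.sin(np.radians(YAW))
RC=np.array([[c,-s,0],[s,c,0],[0,0,1]])
W=lambda x,y,z:C0+RC@np.array([x,y,z])
B=np.array([.5675,-.257,0])
def flap_path(sg,a0):
    out=[]
    for a in np.arange(a0+.15,2.66,.3):
        if a<np.pi/2: y,z=.084-.054*np.cos(a),.092+.054*np.sin(a)-.020
        else: y,z=.084-.034*np.cos(a),.092+.034*np.sin(a)
        out.append(W(0,sg*(y-.011),z))
    return out
E
python3 - <<'E'
from h import *
for sg,pt in((1,(224,255)),(-1,(506,220))):
    uv=np.array(pt)/6.5+190-.42
    best=min(np.arange(.3,1.2,.02),key=lambda a:abs(w2px(TOP,W(0,sg*(.084-.054*np.cos(a)),.092+.054*np.sin(a)))[0]-uv[0]))
    print(sg,best)
for ang in(YAW,YAW+180):
    print(ang,[inverse_kinematics(p,down(ang)) is not None and np.round(inverse_kinematics(p,down(ang))).astype(int).tolist() for p in (W(0,0,.2),W(0,.1,.11),W(0,-.1,.11),W(0,-.042,.24),B+[0,0,.097],B+[0,0,.25])])
E
```

```text
1 0.5000000000000002
-1 0.7000000000000004
7.7 [[-47, 21, 38, 107, -15, 57, 5], [-52, 28, 32, 110, -20, 48, -1], [-36, 29, 37, 111, -23, 48, 21], [-46, 18, 40, 105, -13, 61, 8], [-16, 37, 48, 107, -35, 52, 57], [-25, 30, 61, 100, -28, 67, 52]]
187.7 [[-66, 35, 70, 108, -37, 64, -155], [16, 38, -59, 105, 38, 59, 130], [-54, 46, 69, 112, -50, 60, -134], [-64, 30, 70, 106, -31, 66, -155], [-26, 50, 69, 108, -54, 63, -107], [-28, 35, 70, 100, -35, 70, -122]]
```

Run:
```python
from h import *
R=down(YAW)
grasp(20)
goto(W(0,0,.20),R)
for sg,a0 in((1,.5),(-1,.7)):
    P=flap_path(sg,a0)
    move_l(W(0,0,.098 if sg>0 else .107),max_speed=.25)
    fm=0
    for p in P:
        move_l(p,max_speed=.12); fm=max(fm,np.linalg.norm(current_contact_force()))
    print(sg,current_t(),fm,current_position(),P[-1])
    move_l(W(0,sg*.07,.13),max_speed=.2)
    if sg<0: move_l(W(0,-.04,.25),max_speed=.25)
c=camera("top"); cv2.imwrite("pics/top1.png",c["img"][:,:,::-1])
d=camera("scene"); cv2.imwrite("pics/s1.png",d["img"][:,:,::-1])
a=c["img"][180:290,160:330,::-1];b=d["img"][200:360,170:350,::-1]
r=lambda i:cv2.resize(i,(400,int(400*i.shape[0]/i.shape[1])))
a,b=r(a),r(b);h=max(len(a),len(b));o=np.zeros((h,800,3),np.uint8);o[:len(a),:400]=a;o[:len(b),400:]=b
cv2.imwrite("pics/m1.png",o);print(current_t())
```

```text
1 5.7667 1.2534362568878903 [0.55930496 0.21207397 0.11314132] [0.5597102  0.21169351 0.113684  ]
-1 8.5667 1.6504127097572745 [0.58650532 0.01125908 0.10783344] [0.58679707 0.0113547  0.10804904]
9.6583
```

View pics/m1.png

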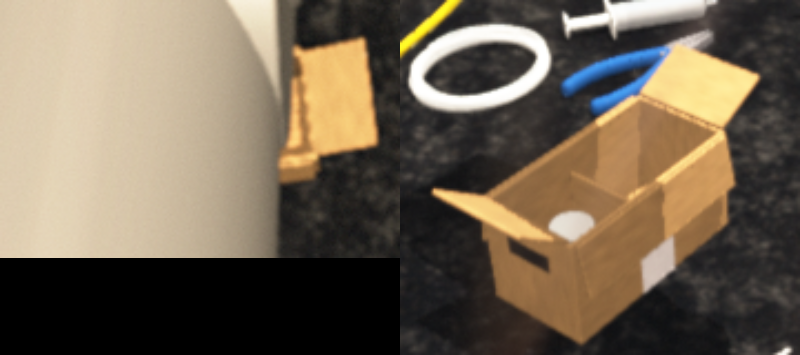

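Both flaps now lean well outward: the left free edge is at (435,190) and the right one at (685,45)-(758,75). The jar is undisturbed. Next is the bottle.

Run:
```python
from h import *
R=down(YAW); B=np.array([.568,-.258,0])
gripper_open()
goto(B+[0,0,.24],R)
w=camera("wrist"); cv2.imwrite("pics/w1.png",w["img"][:,:,::-1])
# expected pixel of cap centre in the fisheye
K=w["intrinsics"];
def proj(P):
    q=np.array(w["attitude"]).T@(np.asarray(P)-w["xyz"])*[1,-1,-1]; th=np.arctan2(np.hypot(*q[:2]),q[2]); u=q[:2]/np.hypot(*q[:2])*th
    return u*[K[0,0],K[1,1]]+K[:2,2]
m=cv2.inRange(cv2.cvtColor(w["img"],cv2.COLOR_RGB2HSV),(22,120,110),(35,255,255))
n,_,st,ce=cv2.connectedComponentsWithStats(m)
for i in range(1,n):
    if st[i,4]>200: print(st[i],ce[i])
print([proj(B+[dx,dy,z]) for dx,dy,z in((0,0,.118),(0,0,.099),(.017,0,.118),(-.017,0,.118),(0,.017,.118),(0,-.017,.118))], current_t())
```

```text
[625   0  15  48 252] [633.66269841  18.70238095]
[ 301  216   44   47 1650] [322.44363636 238.79757576]
[array([319.9570718 , 242.54866352]), array([320.01124139, 236.23035082]), array([342.76694203, 245.55743573]), array([297.05235118, 239.53739009]), array([323.11403901, 220.12524224]), array([316.90256188, 264.26340493])] 11.75
```

View pics/w1.png

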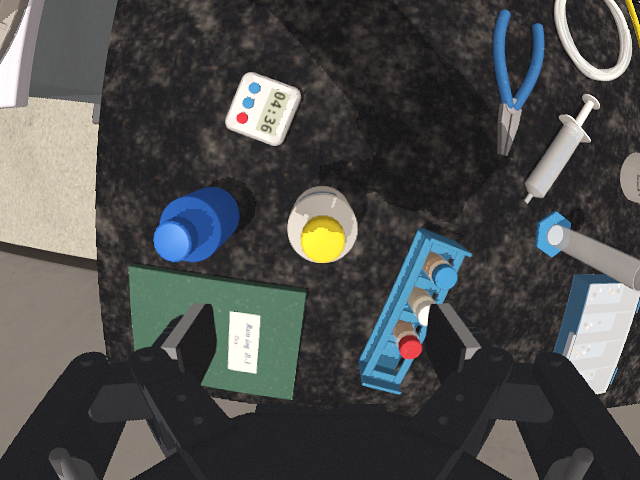

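The cap is at (322,241) against an expected (320,242.5), so I'll correct the bottle position to (0.570,-0.257). The fingers clear the blue bottle and the rack.

Run:
```python
from h import *
B=np.array([.5698,-.257,0])
move_l(B+[0,0,.13],max_speed=.12)
print(move_l(B+[0,0,.098],max_speed=.06,contact_N=6), current_position())
grasp(45); print(current_width(),current_finger_force(),current_contact_force())
move_l(B+[0,0,.27],max_speed=.12); print(current_width(),current_contact_force(),current_t())
move_l(W(0,-.042,.27),max_speed=.15)
for n in("scene","top"):
    d=camera(n); cv2.imwrite(f"pics/{n}2.png",d["img"][:,:,::-1])
b=cv2.imread("pics/scene2.png")[130:370,160:400]
cv2.imwrite("pics/m2.png",cv2.resize(b,(600,600)));print(current_t(),current_width())
```

```text
False [ 0.56975794 -0.25718465  0.09798039]
0.032518716517488964 44.539470076560974 [-0.70961981  1.11390352  6.11411092]
0.03258592609710943 [-0.44235514 -0.27537304 -2.82815385] 15.6167
18.0583 0.03247614628524027
```

View pics/m2.png

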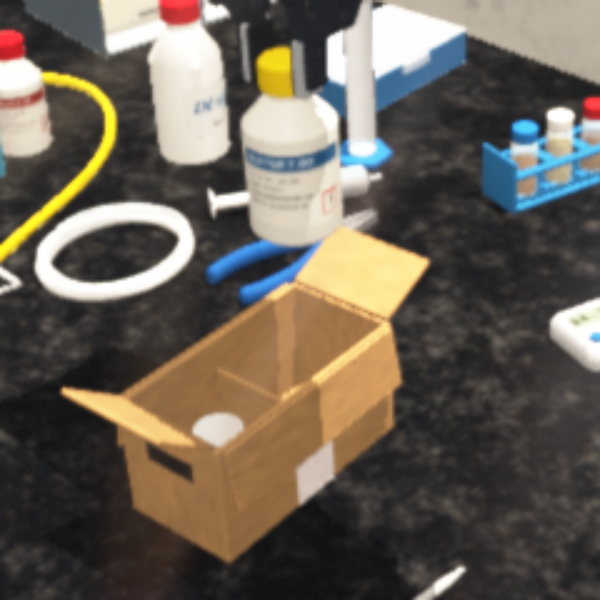

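The bottle hangs above the right compartment, with its cap at (276,70) and its base at (295,230) in the crop. The flaps are open. I'll check projections against the model before lowering.

Run:
```python
from h import *
f=lambda P:np.round((w2px(SC,P)-[160,130])*2.5)
print("bottle cap top",f(W(0,-.042,.172+.118)),"base",f(W(0,-.042,.172)))
for n,p in dict(hr_back=(.042,-.084,.092),hr_front=(-.042,-.084,.092),part_back=(.04,0,.066),part_front=(-.04,0,.066),jarlid=(0,.042,.061),frontleft_bottom=(-.044,.086,0), fl_bottom12=(-.052,.086,0),flrim=(-.052,.086,.09)).items(): print(n,f(W(*p)))
```

```text
bottle cap top [280.  59.] base [291. 227.]
hr_back [292. 281.]
hr_front [385. 321.]
part_back [216. 368.]
part_front [305. 412.]
jarlid [217. 427.]
frontleft_bottom [228. 563.]
fl_bottom12 [237. 568.]
flrim [225. 460.]
```

Run:
```python
from h import *
a=move_l(W(0,-.042,.125),max_speed=.08,contact_N=8); print(a,current_position(),current_contact_force())
if not a:
    a=move_l(W(0,-.042,.100),max_speed=.02,contact_N=4); print(a,current_position(),current_contact_force(),current_t())
d=camera("scene"); cv2.imwrite("pics/scene3.png",d["img"][:,:,::-1])
cv2.imwrite("pics/m3.png",cv2.resize(d["img"][170:370,180:380,::-1],(600,600)))
```

```text
False [0.57884324 0.07183926 0.12535074] [ 0.04919681  0.47515774 -3.16568098]
True [0.57877451 0.07181208 0.1073766 ] [-0.38444119 -0.14536951  6.38253853] 20.875
```

View pics/m3.png

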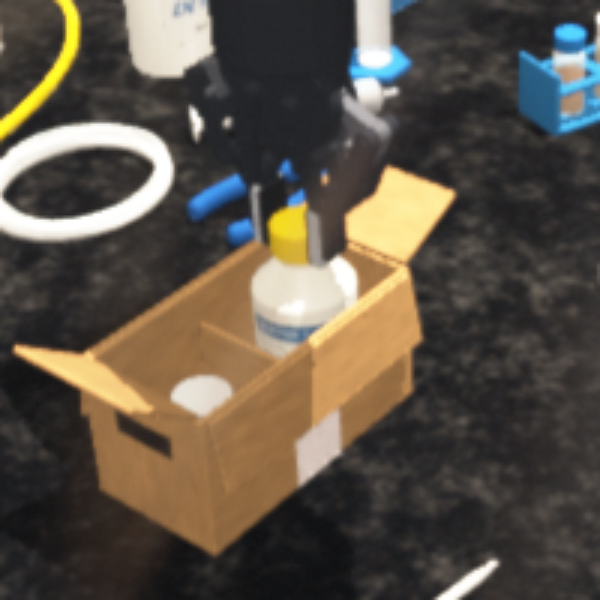

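The bottle stands in the right compartment with its cap at (290,235). Contact came at TCP z = 0.107, the height expected for the pad. Now I'll release, retreat and check.

Run:
```python
from h import *
gripper_open(); hold(.3)
move_l(W(0,-.042,.28),max_speed=.12)
goto([.45,-.15,.35],down(YAW)); hold(.5)
r=[]
for n,(y,x) in dict(scene=(190,190),top=(160,160)).items():
    d=camera(n); r.append(cv2.resize(d["img"][y:y+180,x:x+180,::-1],(400,400)))
cv2.imwrite("pics/m4.png",np.hstack(r)); print(current_t(),current_contact_force())
```

```text
25.0167 [-0.60248323 -1.29188085 -0.5730732 ]
```

View pics/m4.png

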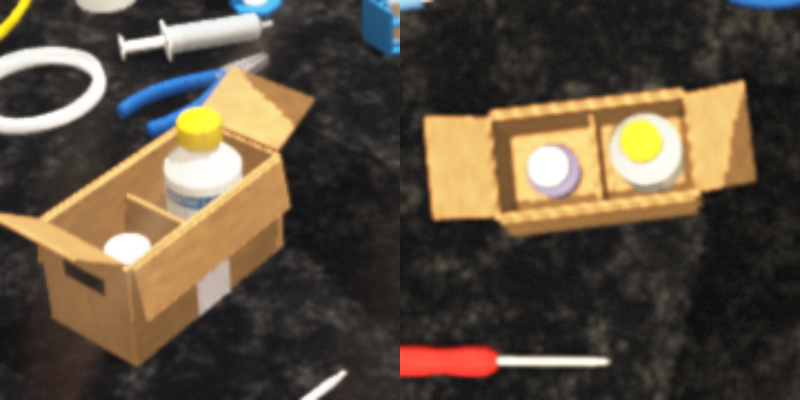

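The bottle stands upright and centred in the right compartment (top view, cap at (640,140)). The jar is in place at (550,168), both flaps are open, and the robot is clear.

```bash
python3 -c "
from cell import *
print(job_done())"
```

```text
the job is handed in; nothing more can be done
None
```

I swung both flaps well back past upright, lowered the yellow-capped bottle upright onto the pad in the empty right-hand compartment, and handed the job in after about 25 s, with the jar still in its place in the carton.

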